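# Rewind the microfilm cassette and put it away

## Task

Rewind the film in the cassette that sits on the rewinder: turn the crank clockwise (seen from above), without squeezing or forcing its knob hard, until its steady drag suddenly falls away, and stop there, well within one turn, so that the film's end is not dragged round. Then lift the cassette out of the rewinder and set it down gently, lying flat, in the empty shallow grey tray. Leave the other things on the desk as they are.

Things in the scene. Friction and masses are not known exactly. Their poses are not given: they have to be found in the camera images.
- rewinder: Microfilm rewinder, a flat grey bench unit with a pale deck, fixed to the desk. 130 (x) by 260 (y) by 50 mm high; origin at the centre of its underside, z up. The crank stands on the deck at its +y end, the cassette bay at its -y end.
- crank_axis (a point): Point on the crank's upright axis, level with point knob_mid: 58 mm above the rewinder's deck, 108 mm above the desk. Winding is clockwise seen from above, several turns. The aluminium crank arm is 18 mm wide, its top 82 mm above the desk, and reaches 56 mm from the axis. The crank stays where it is left.
- knob_mid (a point): Centre of the crank's knob: an upright black cylinder, 20 mm in diameter, 44 mm high (84 to 128 mm above the desk), spinning freely on its pin 45 mm from the crank axis. The point lies on its axis, 24 mm above its lower end. Nothing stands beside the knob above the crank arm: pinch it from above with any yaw and carry it round with the gripper's yaw fixed.
- tail (a joint): Film end, hidden inside: 0 while film winds, then 0.05 mm more per clockwise turn, far below the noise of the reading, so it is no use: feel the drag. While film winds, the knob drags a steady 8 to 11 N, for 1 to 3 turns (different each time); when the film comes off this falls at once to under 1.5 N and stays so.
- cassette: The cassette to rewind: black plastic box 58 (x) by 84 (y) by 32 mm high, 0.16 kg; origin at the centre of its underside, z up. It starts in the bay, axes along the rewinder's, underside on the deck, between steel guides 10 mm high at its corners and ends (2 mm play). The guides leave 76 mm free along its long sides: grip across its 58 mm width, lift straight up.
- bay (a point): Centre of the cassette bay, on the deck, 50 mm above the desk.
- tray: Empty open grey tray, 134 (x) by 164 (y) by 24 mm high, walls 4 mm thick, floor 4 mm thick; fixed; origin at the centre of its underside. It stands to the left or to the right of the rewinder, a desk calculator on the other side.
- tray_in (a point): Centre of the tray's inner floor, z up.
- calculator: Bystander: desk calculator 155 by 115 by 18 mm, origin at the centre of its underside.
- spare_cassette: Bystander: another cassette of the same make, lying on the desk; not to be touched. Origin at the centre of its underside.
- mouse: Bystander: computer mouse about 80 by 60 by 36 mm, origin at its underside.
- pen_pot: Bystander: dark steel pot, 80 mm in diameter, 100 mm high, origin at the centre of its underside.
- stapler: Bystander: stapler 130 by 34 by 39 mm, origin at the centre of its underside.
- marker: Bystander: marker pen 115 mm long, 19 mm thick, lying near the rewinder; origin at its underside.
Things that resemble listed ones, but are neither listed nor needed, are in the scene too. Leave any purple look-alike of the cassette alone.

How it is judged (in metres and radians):
On the way, in this order (a step that is already met when the one before it is completed fails the run):
1. the film has come off (the drag has gone), the cassette still in its bay (value of joint tail above 1.5e-06 m and distance between cassette and bay below 0.01 m), for 0.2 s.
2. the cassette has been lifted clear of the bay (z of cassette in the frame of rewinder above 0.065 m), for 0.1 s.
At the end, for the whole second after the job is handed in: The film is off the take-up spool and the crank stands no more than about 0.75 turn past the point where the drag fell away; the cassette lies flat (within 0.08 rad, right way up) on the floor of the tray, within its walls, at rest (value of joint tail between 1.5e-06 and 3.75e-05 m and x of cassette in the frame of tray_in between -0.045 and 0.045 m and y of cassette in the frame of tray_in between -0.055 and 0.055 m and z of cassette in the frame of tray_in below 0.004 m and angle between cassette's own z axis and vertical below 0.08 rad and linear speed of cassette below 0.02 m/s); the robot touches nothing.
It fails at once if the crank is turned more than about 0.75 turn past the point where the drag fell away (value of joint tail above 3.75e-05 m).
It fails at once if the cassette is dropped into the tray (meets its floor faster than 0.6 m/s) (linear speed of cassette above 0.6 m/s and horizontal distance between cassette and tray_in below 0.08 m and height (world z) of cassette below 0.025 m).
It fails at once if a bystander is shoved by more than 30 mm (distance of any of calculator, spare_cassette, mouse, pen_pot, stapler, marker from where it was at the start of the episode above 0.03 m).
It fails at once if the rewinder or its crank is squeezed or forced by the fingers with more than 80 N (contact force between the fingers and rewinder above 80 N).
It also fails if it takes over 72 s, if anything falls off the work surface, if the arm or the gripper's body presses on something with over 40 N, if the wrist force passes 120 N, or if a joint passes its speed limit or range.

## Robot

A 6-joint arm with a two-finger parallel gripper is mounted at the origin on the work surface. World frame = base frame: x ahead of the robot, y to its left, z up, the work surface at z = 0. Lengths are in m, angles in degrees, forces in N, time in s.
With the tool pointing down it reaches from about 0.4 to 0.825 m from the base axis. Payload 7 kg.
Tool frame: the origin (TCP) lies midway between the tips of the shut fingers; the grasp point (between the pads) lies 19 mm behind it; z points along the fingers, y is the line along which they close (so a half turn about z gives the same grasp; the last joint's range is limited). The gripper opens to 88 mm and grips with 3 to 60 N. Pads are 19 mm wide; open, the fingers measure 130 mm over their backs; the gripper's body (78 mm by 193 mm) begins 47 mm behind the grasp point.
Start: joints at [86.465, 20.546, 0.682, 0, -70.136, -16.507], TCP at [0.231, 0.634, 0.227] pointing down, gripper open.
Joint ranges: [-176.03, 176.03], [-82.01, 121.73], [-58.28, 71.71], [-173.87, 95.51], [-174.79, -0.11], [-173.66, 173.66]. Speed limits (degrees/s): [136.94, 136.94, 172.46, 180, 180, 180].

## Interface

Orientations are given as [roll, pitch, yaw] about the fixed x, y, z axes, in that order (R = Rz(yaw) Ry(pitch) Rx(roll)).
In Python, from plant import ctrl gives the robot as it stands.
- The arm moves only by the tool arm_command, never from a script. Its argument "steps" is a list of rows, each an object with "translation": the shift along the tool's x, y, z in mm, a list of three; "rotation": the turn, a rotation vector about the tool's x, y, z in units of 5 degrees (1.0 is 5 degrees), a list of three; "claw": the finger opening in mm, from 0 to 87.6. In form: [{"translation": [x, y, z], "rotation": [rx, ry, rz], "claw": claw}, ...]. A call has 1 to 5 rows; each row is the pose to reach, as a shift and turn from the pose commanded when the call began, along the tool's axes at that moment; what a row does not reach only later rows make up. A row lasts 1/10 s, in which the tool goes at most 50 mm and 8.59 degrees, less where a joint would pass 70% of its speed; a pose out of reach is approached as far as the arm can. A call with a gripper value outside its range is refused whole. The fingers move at their own pace and stop on an object; the grip force is fixed at half the most. Time passes only in rows, so rows that repeat a pose let the fingers close. It gives the time, the measured TCP pose, the force, the opening and the grip force at its end, in the units of the state.
- ctrl.get_obs(): the state, without advancing time (a new reading comes with each control period).
- ctrl.snapshot(name): name is "scene" or "top" or "wrist"; returns (picture, depth): 384x512x3 uint8, red, green, blue; 384x512 float32, m along the optical axis (not along the pixel's ray), 0 where there is no reading.
- ctrl.calibration(name): a dict with "vertical_fov" (degrees; the focal length in pixels is half the picture's height over the tangent of half this angle, whatever the lens; pixels are square), "cx", "cy" (the principal point, pixels), "rvec" (rotation vector, rad) and "tvec" (3), from world to camera coordinates, as OpenCV has them; the wrist camera has in their place "hand_eye" (4x4, takes a point from camera to tool coordinates, whose origin is the TCP and whose axes are the flange's). Camera axes: x right, y down, z forward; pixel columns grow to the right and rows downward; lengths in m; the calibration is good to about 2 mm. The wrist camera is an equidistant fisheye: a pixel r from the principal point sees the ray r / f radians off the axis. A picture is of the moment at which its call begins: read the wrist's pose just before it. calibration takes no time and is no camera call.
- ctrl.close_job(): hands the job in; it is judged then, once.
The state is a dict: "clock": time; "joint_pos": joint angles; "qvel": joint speeds; "tau": joint torques, N m; "tool_pos": TCP position; "orientation": TCP orientation; "force": force on the tool from outside, world axes, zero at the start; "moment": the same for the moment, N m; "opening": finger opening in m; "gripper_force": force on a finger pad.
Only numpy, scipy, OpenCV 4.12 (cv2) and the standard library are available. Lean on these libraries where they do the work, as an engineer would, in place of code of your own. Each camera call takes 0.05 s, during which the arm holds its last target. There are 200 camera calls.

## Working session

There is one attempt and no reset: what is moved stays moved. The work goes in short steps, Python scripts to look and compute and a tool call to move; the robot and the scene stay as the last step left them, time stands still between calls to the robot, and variables do not carry over. Pictures are saved under pics/ and viewed, at most 10 in all, crops included, and the job is handed in when it is done.

Besides the shell and the picture viewer there is one more tool, called after ">>>" by a JSON object that holds its "method" and its "body", one argument or row to a line. arm_command: Moves the arm, as the interface text tells. Its arguments: {"type":"object","properties":{"steps":{"type":"array"}},"required":["steps"]}

```bash
mkdir -p pics; ls; cat > h.py <<'E'
import numpy as np, cv2
from plant import ctrl
from scipy.spatial.transform import Rotation as R
def cam(n):
    c=ctrl.calibration(n); f=192/np.tan(np.radians(c["vertical_fov"])/2); return c,f
def pt(n,u,v,d,c=None):
    "pixel+depth -> world (fixed cams)"
    c,f=cam(n); p=np.array([(u-c["cx"])/f*d,(v-c["cy"])/f*d,d])
    Rm=cv2.Rodrigues(np.array(c["rvec"],float))[0]; return Rm.T@(p-np.array(c["tvec"]).ravel())
def ray(n,u,v,z):
    c,f=cam(n); Rm=cv2.Rodrigues(np.array(c["rvec"],float))[0]
    o=-Rm.T@np.array(c["tvec"]).ravel(); d=Rm.T@np.array([(u-c["cx"])/f,(v-c["cy"])/f,1]); return o+d*(z-o[2])/d[2]
E
python3 - <<'E'
from h import *
o=ctrl.get_obs(); print(o)
for n in("top","scene"):
    p,d=ctrl.snapshot(n); np.savez(n,p=p,d=d); cv2.imwrite(f"pics/{n}0.png",cv2.resize(p[...,::-1],(800,600)))
    print(n,ctrl.calibration(n))
E
```

```text
pics
{'clock': 0.0, 'joint_pos': array([ 8.64662884e+01,  2.05909814e+01,  6.32694368e-01, -1.89444550e-02,
       -7.01340751e+01, -1.65069210e+01]), 'qvel': array([ 0.01557062, -0.1009289 ,  0.01446657,  0.07872965,  0.02618933,
       -0.03287712]), 'tau': array([ 2.01142997e-03, -5.82726932e+01,  2.93052131e+01,  6.99669465e+00,
        7.07954750e-03, -1.52750772e-04]), 'tool_pos': array([0.23117818, 0.63366098, 0.22562329]), 'orientation': array([ 1.79906384e+02, -9.17044521e-03, -2.00470771e+01]), 'force': array([-0.41294295, -0.30140281, -0.04815382]), 'moment': array([0.00221812, 0.03004738, 0.01809212]), 'gripper_force': 0.0, 'opening': 0.08765146694930011}
top {'vertical_fov': 47.36733651366588, 'cx': 256.84452723850745, 'cy': 195.96734904952308, 'rvec': array([ 2.17447565, -2.22643046,  0.05832771]), 'tvec': array([-0.02616851,  0.52271633,  1.21921821])}
scene {'vertical_fov': 47.650531724219285, 'cx': 257.3403621445947, 'cy': 193.19031254421802, 'rvec': array([ 1.30499464,  2.04222476, -1.02325429]), 'tvec': array([ 0.24240811, -0.19506617,  1.79988671])}
```

View pics/top0.png

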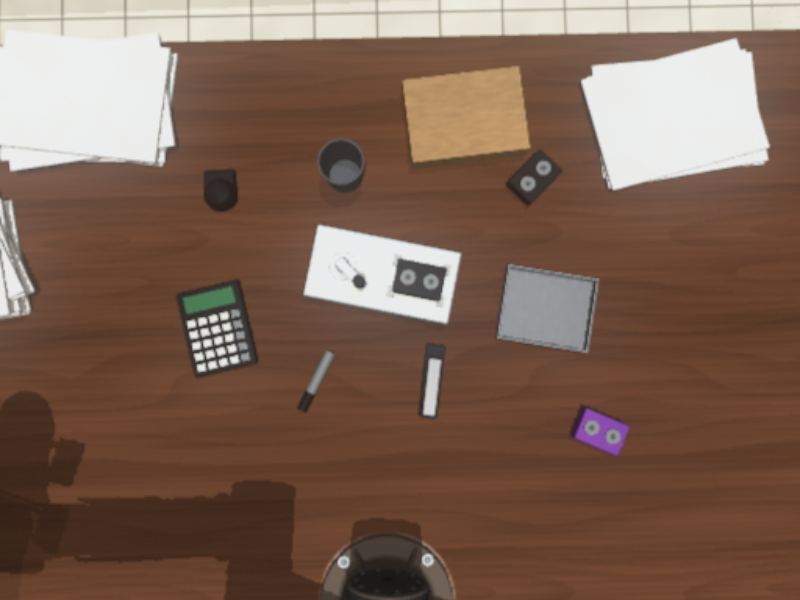

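View pics/scene0.png

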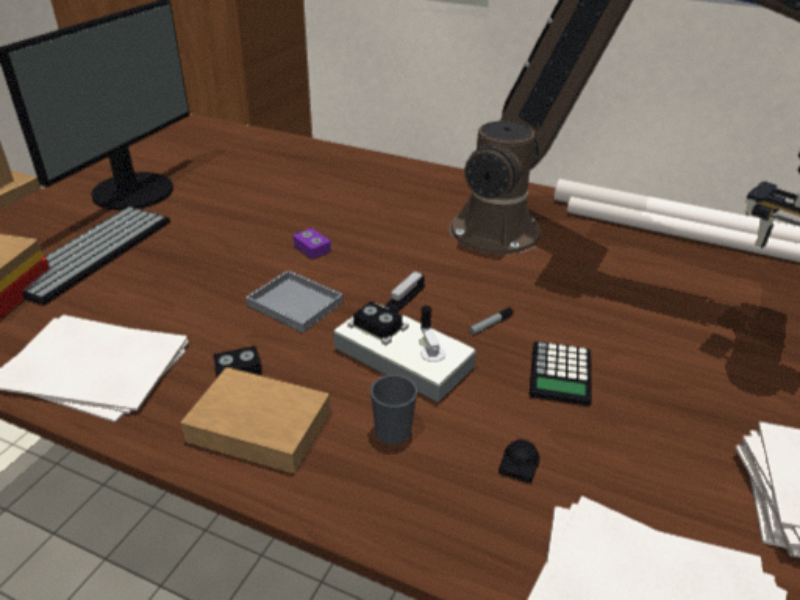

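The top view (800×600 pixels) shows three possible cassettes:
- **(419,280):** black, between guides on the white rewinder deck. This is the one to rewind, because it sits in the bay at the -y end.
- **(534,178):** black, lying on the desk. This is the spare.
- **(601,431):** purple look-alike.

The crank knob is at (360,281) and the empty tray at (548,308). In the scene view the knob is at (427,317) and the cassette at (378,318).

```bash
python3 - <<'E'
from h import *
S=np.load("top.npz"); p,d=S["p"],S["d"]; s=512/800
hsv=cv2.cvtColor(p,cv2.COLOR_RGB2HSV); H,Sa,V=[hsv[...,i] for i in range(3)]
def box(u0,v0,u1,v1):
    m=np.zeros(p.shape[:2],np.uint8); m[int(v0*s):int(v1*s),int(u0*s):int(u1*s)]=1; return m
def rect(m,z,name,hull=True):
    cs=cv2.findContours(m.astype(np.uint8),0,2)[0]; c=max(cs,key=cv2.contourArea)[:,0]
    w=np.array([ray("top",u,v,z)[:2] for u,v in c],np.float32); r=cv2.minAreaRect(w*1000)
    dd=[pt("top",u,v,d[v,u])[2] for v,u in np.argwhere(cv2.erode(m.astype(np.uint8),np.ones((3,3)))>0)[::5] if d[v,u]>0]
    print(name,r,"z med",np.median(dd)); return w
rect(box(290,215,475,335)*((V>150)&(Sa<60)),.05,"deck")
rect(box(392,255,446,302)*(V<80),.082,"cassette")
rect(box(350,272,369,292)*(V<80),.128,"knob")
rect(box(490,255,610,360)*((Sa<60)&(V>60)),.024,"tray")
rect(box(500,140,570,210)*(V<70)*(Sa<120),.032,"spare")
# stereo: scene knob/cassette depth
S2=np.load("scene.npz"); p2,d2=S2["p"],S2["d"]
for n,(u,v) in dict(knobtop=(426,309),knobmid=(427,318),cass=(378,317),tray=(294,302)).items():
    u,v=u*s,v*s; print(n,pt("scene",u,v,d2[int(v),int(u)]))
cv2.imwrite("pics/crop.png",cv2.resize(p[135:215,185:300,::-1],None,fx=6.5,fy=6.5,interpolation=cv2.INTER_CUBIC))
E
```

```text
deck ((578.9124755859375, -5.2677001953125), (256.8654479980469, 126.89763641357422), 77.33460235595703) z med 0.05081403249168082
cassette ((563.4393310546875, -68.83876037597656), (79.339599609375, 55.983978271484375), 77.31730651855469) z med 0.08266480555791879
knob ((554.947998046875, 27.886449813842773), (6.65356969833374, 12.757634162902832), 35.67083740234375) z med nan
tray ((512.5301513671875, -297.888671875), (168.17181396484375, 136.19619750976562), 79.46517181396484) z med 0.0046785515721783355
spare ((747.0159301757812, -279.787353515625), (57.29899215698242, 88.23809051513672), 43.72257995605469) z med 0.03206225681757762
knobtop [0.56551182 0.03692915 0.12497576]
knobmid [0.57064524 0.04184335 0.10853811]
cass [ 0.57559494 -0.06001522  0.08062173]
tray [ 0.50974012 -0.30131227 -0.002389  ]
  return _methods._mean(a, axis=axis, dtype=dtype,
  ret = ret.dtype.type(ret / rcount)
```

View pics/crop.png

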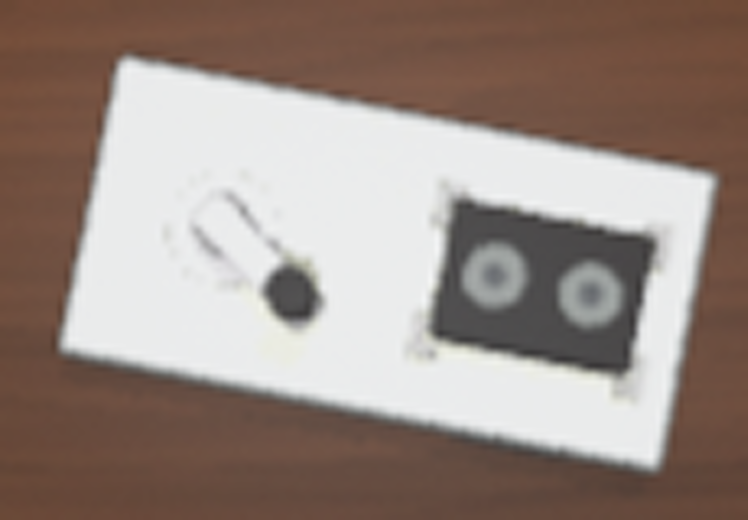

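```bash
cat >> h.py <<'E'
def delta(xyz,yaw):
    "tool-axes mm and rotvec/5deg from the present pose to the target (tool down)"
    o=ctrl.get_obs(); R0=R.from_euler("xyz",o["orientation"],degrees=True); R1=R.from_euler("xyz",[180,0,yaw],degrees=True)
    t=R0.inv().apply(np.array(xyz)-o["tool_pos"])*1000; r=(R0.inv()*R1).as_rotvec(degrees=True)/5
    print("t",t.round(1),"r",r.round(2),"pose",o["tool_pos"].round(4),o["orientation"].round(2),"F",o["force"].round(1),"clk",o["clock"],"open",o["opening"].round(4))
def wray(u,v,z,obs):
    c,f=cam("wrist"); d=np.array([u-c["cx"],v-c["cy"]]); r=np.hypot(*d); a=r/f
    dc=np.array([*(d/max(r,1e-9)*np.sin(a)),np.cos(a)]); T=np.eye(4); T[:3,:3]=R.from_euler("xyz",obs["orientation"],degrees=True).as_matrix(); T[:3,3]=obs["tool_pos"]
    T=T@np.array(c["hand_eye"]); w=T[:3,:3]@dc; o=T[:3,3]; return o,w,o+w*(z-o[2])/w[2]
E
python3 - <<'E'
from h import *
print("knob",ray("top",229.9,179.9,.128),"axis",ray("top",185+215/6.5,135+218/6.5,.082))
delta([.56,.0,.25],-102.7); print(ctrl.calibration("wrist"))
E
```

```text
knob [0.55919132 0.03005044 0.128     ] axis [0.59415282 0.06335304 0.082     ]Traceback (most recent call last):
  File "<stdin>", line 3, in <module>
  File "h.py", line 17, in delta
    print("t",t.round(1),"r",r.round(2),"pose",o["tool_pos"].round(4),o["orientation"].round(2),"F",o["force"].round(1),"clk",o["clock"],"open",o["opening"].round(4))
                                                                                                                                                ^^^^^^^^^^^^^^^^^^
AttributeError: 'float' object has no attribute 'round'
```

```bash
sed -i 's/o\["opening"\].round(4)/round(o["opening"],4)/' h.py
python3 - <<'E'
from h import *
delta([.56,.0,.25],-102.7); print(ctrl.calibration("wrist"))
E
```

```text
t [526.1 482.6 -23.5] r [ 1.000e-02 -1.000e-02  1.653e+01] pose [0.2312 0.6337 0.2257] [ 1.7991e+02 -1.0000e-02 -2.0050e+01] F [-0.6 -0.1  0.2] clk 0.1 open 0.0876
{'vertical_fov': 65.70646984690485, 'cx': 260.304205592741, 'cy': 190.27227377281008, 'hand_eye': array([[ 9.91981377e-05, -9.55618369e-01, -2.94607404e-01,
         8.01435022e-02],
       [ 9.99998840e-01,  5.42596889e-04, -1.42330955e-03,
        -1.00362318e-03],
       [ 1.51999381e-03, -2.94606921e-01,  9.55617314e-01,
        -1.58654816e-01],
       [ 0.00000000e+00,  0.00000000e+00,  0.00000000e+00,
         1.00000000e+00]])}
```

>>> {"method": "arm_command", "body": {
  "steps": [
    {"translation": [30, 28, -23], "rotation": [0, 0, 1.2], "claw": 60},
    {"translation": [65, 60, -23], "rotation": [0, 0, 2.4], "claw": 60},
    {"translation": [100, 92, -23], "rotation": [0, 0, 3.6], "claw": 60},
    {"translation": [135, 124, -23], "rotation": [0, 0, 4.8], "claw": 60},
    {"translation": [170, 156, -23], "rotation": [0, 0, 6], "claw": 60}
  ]
}}

```text
clock: 0.6
tool_pos: [0.338, 0.4273, 0.2493]
orientation: [180.0, -0.0, -50.3]
force: [1.4, 0.9, -0.0]
opening: 0.0606
gripper_force: 0.0
```

```bash
python3 -c "
from h import *
delta([.56,.0,.25],-102.7)"
```

```text
t [470.6 102.4  -0.6] r [ 0.   -0.   10.49] pose [0.338  0.4273 0.2493] [ 1.7998e+02 -1.0000e-02 -5.0270e+01] F [ 1.4  0.9 -0. ] clk 0.6 open 0.0606
```

>>> {"method": "arm_command", "body": {
  "steps": [
    {"translation": [45, 10, 0], "rotation": [0, 0, 1.2], "claw": 60},
    {"translation": [92, 20, 0], "rotation": [0, 0, 2.4], "claw": 60},
    {"translation": [140, 30, 0], "rotation": [0, 0, 3.6], "claw": 60},
    {"translation": [188, 41, 0], "rotation": [0, 0, 4.8], "claw": 60},
    {"translation": [235, 51, 0], "rotation": [0, 0, 6], "claw": 60}
  ]
}}

```text
clock: 1.1
tool_pos: [0.4497, 0.2144, 0.2496]
orientation: [180.0, 0.0, -80.3]
force: [0.7, 0.9, -0.0]
opening: 0.0601
gripper_force: 0.0
```

```bash
python3 -c "
from h import *
delta([.56,.0,.25],-102.7)"
```

```text
t [230.  -72.5  -0.5] r [0.   0.   4.49] pose [0.4497 0.2144 0.2496] [ 1.800e+02  1.000e-02 -8.027e+01] F [ 0.7  0.9 -0. ] clk 1.1 open 0.0601
```

>>> {"method": "arm_command", "body": {
  "steps": [
    {"translation": [45, -15, 0], "rotation": [0, 0, 1.0], "claw": 60},
    {"translation": [90, -30, 0], "rotation": [0, 0, 2.0], "claw": 60},
    {"translation": [135, -45, 0], "rotation": [0, 0, 3.0], "claw": 60},
    {"translation": [180, -60, 0], "rotation": [0, 0, 4.0], "claw": 60},
    {"translation": [210, -72, 0], "rotation": [0, 0, 4.48], "claw": 60}
  ]
}}

```text
clock: 1.6
tool_pos: [0.5572, 0.0193, 0.2493]
orientation: [180.0, -0.0, -102.7]
force: [0.5, 0.6, -0.2]
opening: 0.06
gripper_force: 0.0
```

```bash
python3 - <<'E'
from h import *
o=ctrl.get_obs(); p,d=ctrl.snapshot("wrist"); np.savez("w1",p=p,d=d,**{k:o[k] for k in("tool_pos","orientation")})
cv2.imwrite("pics/w1.png",cv2.resize(p[...,::-1],(800,600))); print(o["tool_pos"],o["orientation"])
E
```

```text
[0.55719876 0.01929198 0.24925977] [ 1.79972446e+02 -2.53654639e-02 -1.02714028e+02]
```

View pics/w1.png

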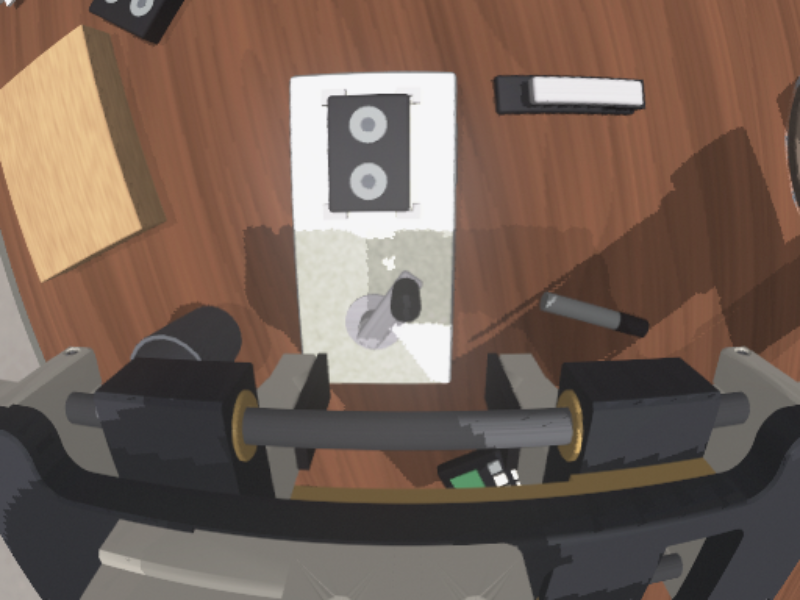

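The wrist view (800×600) shows the knob at (405,300), its boss at (372,322), and the cassette at (369,152). The pen pot at (190,340) and the marker are clear of the crank's circle.

```bash
python3 - <<'E'
from h import *
S=np.load("w1.npz"); p,d=S["p"],S["d"]; o=dict(tool_pos=S["tool_pos"],orientation=S["orientation"]); s=512/800
def wp(u,v):
    O,w,_=wray(u,v,0,o); c,f=cam("wrist"); a=np.hypot(u-c["cx"],v-c["cy"])/f; return O+w*d[v,u]/np.cos(a)
def cloud(u0,v0,u1,v1,m): 
    return np.array([wp(u,v) for v in range(int(v0*s),int(v1*s)) for u in range(int(u0*s),int(u1*s)) if d[v,u]>0 and m(p[v,u].max())])
def rr(C,n): print(n,len(C),C.mean(0).round(4),cv2.minAreaRect((C[:,:2]*1000).astype(np.float32)))
k=cloud(380,262,430,330,lambda x:x<85); print(np.percentile(k[:,2],[5,25,50,75,95])); t=k[k[:,2]>.123]; rr(t,"knobtop")
a=cloud(340,265,430,350,lambda x:1); 
A=a[(a[:,2]>.077)&(a[:,2]<.087)]; rr(A,"arm")
c=cloud(315,85,425,220,lambda x:1); c=c[c[:,2]>.074]; print(np.median(c[:,2])); rr(c,"cass")
# image-ray: cassette mask at z=.082
m=np.zeros(p.shape[:2],np.uint8); m[int(85*s):int(216*s),int(322*s):int(418*s)]=1; m&=(p.max(2)<110).astype(np.uint8)
c=max(cv2.findContours(m,0,2)[0],key=cv2.contourArea)[:,0]; w=np.array([wray(u,v,.082,o)[2][:2] for u,v in c])*1000; print("cass ray",cv2.minAreaRect(w.astype(np.float32)))
m=np.zeros(p.shape[:2],np.uint8); m[int(60*s):int(400*s),int(280*s):int(465*s)]=1; D=cloud(285,65,460,390,lambda x:x>120); D=D[abs(D[:,2]-.05)<.008]; rr(D,"deck"); 
E
```

```text
[0.09425054 0.11496062 0.12799579 0.12879353 0.12951065]
knobtop 278 [0.5615 0.0321 0.1284] ((561.8599243164062, 32.63240432739258), (17.895748138427734, 18.0101318359375), 59.68220520019531)Traceback (most recent call last):
  File "<stdin>", line 9, in <module>
  File "<stdin>", line 6, in cloud
  File "<stdin>", line 4, in wp
  File "h.py", line 5, in cam
    c=ctrl.calibration(n); f=192/np.tan(np.radians(c["vertical_fov"])/2); return c,f
ValueError: time passes only in moves, steps and waits
```

```bash
sed -i 's/^def cam/import functools\n@functools.lru_cache(None)\ndef cam/' h.py; cat > w.py <<'E'
from h import *
S=np.load("w1.npz"); p,d=S["p"],S["d"]; o=dict(tool_pos=S["tool_pos"],orientation=S["orientation"]); s=512/800
def wp(u,v):
    O,w,_=wray(u,v,0,o); c,f=cam("wrist"); a=np.hypot(u-c["cx"],v-c["cy"])/f; return O+w*d[v,u]/np.cos(a)
def cloud(u0,v0,u1,v1,m): 
    return np.array([wp(u,v) for v in range(int(v0*s),int(v1*s)) for u in range(int(u0*s),int(u1*s)) if d[v,u]>0 and m(p[v,u].max())])
def rr(C,n): print(n,len(C),C.mean(0).round(4),cv2.minAreaRect((C[:,:2]*1000).astype(np.float32)))
a=cloud(340,265,430,350,lambda x:1); 
A=a[(a[:,2]>.078)&(a[:,2]<.086)]; rr(A,"arm")
c=cloud(315,85,425,220,lambda x:1); c=c[c[:,2]>.074]; print(np.median(c[:,2])); rr(c,"cass")
D=cloud(285,65,460,390,lambda x:1); D=D[abs(D[:,2]-.05)<.006]; rr(D,"deck")
E
python3 w.py
```

```text
arm 520 [0.585  0.0531 0.0823] ((578.238525390625, 48.64877700805664), (65.47721099853516, 18.119882583618164), 42.65019607543945)
0.0826180596137395
cass 3978 [ 0.565  -0.0678  0.0826] ((565.690673828125, -67.97685241699219), (83.5440673828125, 58.04825973510742), 77.31625366210938)
deck 14603 [ 0.5781 -0.0024  0.0506] ((579.6190185546875, -5.916473388671875), (256.950439453125, 131.1492462158203), 77.47111511230469)
```

>>> {"method": "arm_command", "body": {
  "steps": [
    {"translation": [-8, -1, 30], "rotation": [0, 0, 0], "claw": 45},
    {"translation": [-14.4, -1.7, 70], "rotation": [0, 0, 0], "claw": 45},
    {"translation": [-14.4, -1.7, 110], "rotation": [0, 0, 0], "claw": 45},
    {"translation": [-14.4, -1.7, 140], "rotation": [0, 0, 0], "claw": 45},
    {"translation": [-14.4, -1.7, 157], "rotation": [0, 0, 0], "claw": 45}
  ]
}}

```text
clock: 2.15
tool_pos: [0.5596, 0.0352, 0.0895]
orientation: [179.8, -0.1, -102.5]
force: [0.3, -0.4, -0.3]
opening: 0.0452
gripper_force: 0.0
```

>>> {"method": "arm_command", "body": {
  "steps": [
    {"translation": [0, 0, 0], "rotation": [0, 0, 0], "claw": 30},
    {"translation": [0, 0, 0], "rotation": [0, 0, 0], "claw": 24},
    {"translation": [0, 0, 0], "rotation": [0, 0, 0], "claw": 21},
    {"translation": [0, 0, 0], "rotation": [0, 0, 0], "claw": 19},
    {"translation": [0, 0, 0], "rotation": [0, 0, 0], "claw": 19}
  ]
}}

```text
clock: 2.65
tool_pos: [0.562, 0.036, 0.0937]
orientation: [-179.9, 0.1, -102.4]
force: [-0.7, -0.0, 2.9]
opening: 0.0196
gripper_force: 17.2
```

>>> {"method": "arm_command", "body": {
  "steps": [
    {"translation": [0, 0, 0], "rotation": [0, 0, 0], "claw": 17},
    {"translation": [0, 0, 0], "rotation": [0, 0, 0], "claw": 17},
    {"translation": [0, 0, 0], "rotation": [0, 0, 0], "claw": 17}
  ]
}}

```text
clock: 2.95
tool_pos: [0.562, 0.0358, 0.0935]
orientation: [-179.9, 0.0, -102.4]
force: [-1.2, 0.4, 5.9]
opening: 0.019
gripper_force: 30.0
```

```bash
cat > arc.py <<'E'
from h import *
import sys
C=np.array([.595,.0645]); Rr=.045
def tab(a0,n,step,yaw):
    "offsets in tool x,y (mm) for n rows of step deg clockwise from angle a0"
    y=np.radians(yaw); M=np.array([[np.cos(y),np.sin(y)],[np.sin(y),-np.cos(y)]])
    f=lambda a:1000*Rr*np.array([np.cos(np.radians(a)),np.sin(np.radians(a))])
    return [(M@(f(a0-step*(i+1))-f(a0))).round(1).tolist() for i in range(n)]
if __name__=="__main__":
    o=ctrl.get_obs(); e=o["tool_pos"][:2]-C; print("angle",np.degrees(np.arctan2(e[1],e[0])).round(1),"r",np.hypot(*e).round(4),o["tool_pos"],o["orientation"],o["force"],o["gripper_force"])
    for k in range(4): a=-136.5-90*k; print(a,tab(a,5,18,-102.7))
E
python3 arc.py
```

```text
angle -139.0 r 0.0437 [0.56197344 0.03581142 0.09350997] [-1.79918805e+02  3.31796733e-02 -1.02423916e+02] [-1.17239003  0.42986642  5.88546379] 30.00135451555252
-136.5 [[-9.6, 10.3], [-21.9, 17.2], [-35.7, 19.9], [-49.6, 18.3], [-62.4, 12.4]]
-226.5 [[-10.3, -9.6], [-17.2, -21.9], [-19.9, -35.7], [-18.3, -49.6], [-12.4, -62.4]]
-316.5 [[9.6, -10.3], [21.9, -17.2], [35.7, -19.9], [49.6, -18.3], [62.4, -12.4]]
-406.5 [[10.3, 9.6], [17.2, 21.9], [19.9, 35.7], [18.3, 49.6], [12.4, 62.4]]
```

>>> {"method": "arm_command", "body": {
  "steps": [
    {"translation": [-9.6, 10.3, 0], "rotation": [0, 0, 0], "claw": 17},
    {"translation": [-21.9, 17.2, 0], "rotation": [0, 0, 0], "claw": 17},
    {"translation": [-35.7, 19.9, 0], "rotation": [0, 0, 0], "claw": 17},
    {"translation": [-49.6, 18.3, 0], "rotation": [0, 0, 0], "claw": 17},
    {"translation": [-62.4, 12.4, 0], "rotation": [0, 0, 0], "claw": 17}
  ]
}}

```text
clock: 3.45
tool_pos: [0.562, 0.0976, 0.0932]
orientation: [180.0, -0.2, -102.4]
force: [-0.9, -11.8, 7.4]
opening: 0.0193
gripper_force: 30.0
```

```bash
python3 arc.py | head -1
```

```text
angle 135.0 r 0.0467 [0.56197802 0.09757886 0.09322972] [ 179.95186355   -0.19664134 -102.42700045] [ -0.93027117 -11.75852053   7.36568348] 30.01258671283722
```

>>> {"method": "arm_command", "body": {
  "steps": [
    {"translation": [-10.0, -9.8, 0], "rotation": [0, 0, 0], "claw": 17},
    {"translation": [-16.7, -22.0, 0], "rotation": [0, 0, 0], "claw": 17},
    {"translation": [-19.4, -35.7, 0], "rotation": [0, 0, 0], "claw": 17},
    {"translation": [-17.8, -49.6, 0], "rotation": [0, 0, 0], "claw": 17},
    {"translation": [-12.0, -62.4, 0], "rotation": [0, 0, 0], "claw": 17}
  ]
}}

```text
clock: 3.95
tool_pos: [0.6263, 0.0991, 0.0934]
orientation: [180.0, 0.1, -102.4]
force: [-7.3, 7.4, 8.4]
opening: 0.0193
gripper_force: 30.0
```

```bash
python3 arc.py | head -1
```

```text
angle 47.9 r 0.0467 [0.62633662 0.09913054 0.0934264 ] [ 1.79981234e+02  8.73301018e-02 -1.02384615e+02] [-7.27462545  7.38904476  8.37661374] 30.0107941031456
```

>>> {"method": "arm_command", "body": {
  "steps": [
    {"translation": [9.6, -10.3, 0], "rotation": [0, 0, 0], "claw": 17},
    {"translation": [21.9, -17.2, 0], "rotation": [0, 0, 0], "claw": 17},
    {"translation": [35.7, -19.9, 0], "rotation": [0, 0, 0], "claw": 17},
    {"translation": [49.6, -18.3, 0], "rotation": [0, 0, 0], "claw": 17},
    {"translation": [62.4, -12.4, 0], "rotation": [0, 0, 0], "claw": 17}
  ]
}}

```text
clock: 4.45
tool_pos: [0.6284, 0.0358, 0.0939]
orientation: [-179.6, 0.3, -102.4]
force: [5.8, 7.3, -0.7]
opening: 0.0193
gripper_force: 30.0
```

```bash
python3 arc.py | head -1
```

```text
angle -40.7 r 0.044 [0.62838498 0.03578454 0.09386011] [-179.6433601     0.25862762 -102.38549086] [ 5.76122034  7.33694329 -0.66963532] 29.9998676776886
```

>>> {"method": "arm_command", "body": {
  "steps": [
    {"translation": [10.3, 9.6, 0], "rotation": [0, 0, 0], "claw": 17},
    {"translation": [17.2, 21.9, 0], "rotation": [0, 0, 0], "claw": 17},
    {"translation": [19.9, 35.7, 0], "rotation": [0, 0, 0], "claw": 17},
    {"translation": [18.3, 49.6, 0], "rotation": [0, 0, 0], "claw": 17},
    {"translation": [12.4, 62.4, 0], "rotation": [0, 0, 0], "claw": 17}
  ]
}}

```text
clock: 4.95
tool_pos: [0.5633, 0.0346, 0.0938]
orientation: [-179.7, 0.0, -102.4]
force: [9.1, -4.0, -1.0]
opening: 0.0196
gripper_force: 30.0
```

```bash
python3 arc.py | head -1
```

```text
angle -136.7 r 0.0436 [0.56328795 0.034598   0.09380051] [-1.79734625e+02  3.40135338e-02 -1.02433242e+02] [ 9.10271832 -3.96047078 -1.04450815] 29.999288320541382
```

>>> {"method": "arm_command", "body": {
  "steps": [
    {"translation": [-9.6, 10.3, 0], "rotation": [0, 0, 0], "claw": 17},
    {"translation": [-21.9, 17.2, 0], "rotation": [0, 0, 0], "claw": 17},
    {"translation": [-35.7, 19.9, 0], "rotation": [0, 0, 0], "claw": 17},
    {"translation": [-49.6, 18.3, 0], "rotation": [0, 0, 0], "claw": 17},
    {"translation": [-62.4, 12.4, 0], "rotation": [0, 0, 0], "claw": 17}
  ]
}}

```text
clock: 5.45
tool_pos: [0.5617, 0.0973, 0.0932]
orientation: [179.9, -0.2, -102.4]
force: [-1.2, -10.9, 7.3]
opening: 0.0194
gripper_force: 30.0
```

Drag here is about 8.5 N, so the film is still winding.

>>> {"method": "arm_command", "body": {
  "steps": [
    {"translation": [-10.0, -9.8, 0], "rotation": [0, 0, 0], "claw": 17},
    {"translation": [-16.7, -22.0, 0], "rotation": [0, 0, 0], "claw": 17},
    {"translation": [-19.4, -35.7, 0], "rotation": [0, 0, 0], "claw": 17},
    {"translation": [-17.8, -49.6, 0], "rotation": [0, 0, 0], "claw": 17},
    {"translation": [-12.0, -62.4, 0], "rotation": [0, 0, 0], "claw": 17}
  ]
}}

```text
clock: 5.95
tool_pos: [0.6265, 0.099, 0.0935]
orientation: [-180.0, 0.1, -102.4]
force: [-6.5, 5.9, 8.3]
opening: 0.0191
gripper_force: 30.0
```

Drag is about 8.8 N, still winding.

>>> {"method": "arm_command", "body": {
  "steps": [
    {"translation": [9.6, -10.3, 0], "rotation": [0, 0, 0], "claw": 17},
    {"translation": [21.9, -17.2, 0], "rotation": [0, 0, 0], "claw": 17},
    {"translation": [35.7, -19.9, 0], "rotation": [0, 0, 0], "claw": 17},
    {"translation": [49.6, -18.3, 0], "rotation": [0, 0, 0], "claw": 17},
    {"translation": [62.4, -12.4, 0], "rotation": [0, 0, 0], "claw": 17}
  ]
}}

```text
clock: 6.45
tool_pos: [0.6281, 0.0354, 0.0938]
orientation: [-179.7, 0.3, -102.4]
force: [5.8, 8.8, -0.0]
opening: 0.0197
gripper_force: 30.0
```

>>> {"method": "arm_command", "body": {
  "steps": [
    {"translation": [10.3, 9.6, 0], "rotation": [0, 0, 0], "claw": 17},
    {"translation": [17.2, 21.9, 0], "rotation": [0, 0, 0], "claw": 17},
    {"translation": [19.9, 35.7, 0], "rotation": [0, 0, 0], "claw": 17},
    {"translation": [18.3, 49.6, 0], "rotation": [0, 0, 0], "claw": 17},
    {"translation": [12.4, 62.4, 0], "rotation": [0, 0, 0], "claw": 17}
  ]
}}

```text
clock: 6.95
tool_pos: [0.5618, 0.0355, 0.0935]
orientation: [-179.9, 0.1, -102.5]
force: [4.2, 3.8, 1.1]
opening: 0.0194
gripper_force: 30.0
```

The tangential drag has fallen to about 0.1 N. I'll turn a further 36° to confirm this and clear the threshold. That is at most 0.35 turn past the point.

>>> {"method": "arm_command", "body": {
  "steps": [
    {"translation": [-4.6, 5.7, 0], "rotation": [0, 0, 0], "claw": 17},
    {"translation": [-9.6, 10.3, 0], "rotation": [0, 0, 0], "claw": 17},
    {"translation": [-15.4, 14.1, 0], "rotation": [0, 0, 0], "claw": 17},
    {"translation": [-21.9, 17.2, 0], "rotation": [0, 0, 0], "claw": 17}
  ]
}}

```text
clock: 7.35
tool_pos: [0.5502, 0.0609, 0.0934]
orientation: [-179.9, 0.0, -102.4]
force: [4.1, 0.1, 5.7]
opening: 0.0192
gripper_force: 30.0
```

Drag is about 0.4 N, so the film is off. Next I release the knob and lift.

>>> {"method": "arm_command", "body": {
  "steps": [
    {"translation": [0, 0, 0], "rotation": [0, 0, 0], "claw": 25},
    {"translation": [0, 0, 0], "rotation": [0, 0, 0], "claw": 35},
    {"translation": [0, 0, 0], "rotation": [0, 0, 0], "claw": 45},
    {"translation": [0, 0, -20], "rotation": [0, 0, 0], "claw": 45},
    {"translation": [0, 0, -60], "rotation": [0, 0, 0], "claw": 45}
  ]
}}

```text
clock: 7.85
tool_pos: [0.5464, 0.0588, 0.1496]
orientation: [179.6, -0.3, -102.5]
force: [0.9, 0.2, 0.4]
opening: 0.0443
gripper_force: 0.0
```

```bash
python3 -c "
from h import *
delta([.5655,-.068,.16],-102.6)"
```

```text
t [119.7 -46.1 -10.2] r [ 0.08 -0.05  0.02] pose [0.5464 0.0588 0.1496] [ 179.58   -0.26 -102.5 ] F [0.9 0.2 0.4] clk 7.85 open 0.0443
```

>>> {"method": "arm_command", "body": {
  "steps": [
    {"translation": [35, -14, -15], "rotation": [0, 0, 0], "claw": 80},
    {"translation": [70, -30, -15], "rotation": [0, 0, 0], "claw": 80},
    {"translation": [105, -42, -12], "rotation": [0, 0, 0], "claw": 80},
    {"translation": [120, -46, -10], "rotation": [0, 0, 0], "claw": 80},
    {"translation": [120, -46, -10], "rotation": [0, 0, 0], "claw": 80}
  ]
}}

```text
clock: 8.35
tool_pos: [0.5672, -0.0692, 0.1614]
orientation: [179.9, -0.1, -102.6]
force: [0.5, -0.8, 0.4]
opening: 0.0774
gripper_force: 0.0
```

```bash
python3 - <<'E'
from h import *
o=ctrl.get_obs(); p,d=ctrl.snapshot("wrist"); delta([.5655,-.068,.056],-102.7)
cv2.imwrite("pics/w2.png",cv2.resize(p[...,::-1],(800,600)))
E
```

```text
t [  0.3   1.7 105.7] r [ 0.02 -0.01  0.02] pose [ 0.5674 -0.0681  0.1617] [ 1.7989e+02 -3.0000e-02 -1.0258e+02] F [0.6 0.6 0.2] clk 8.4 open 0.0788
```

View pics/w2.png

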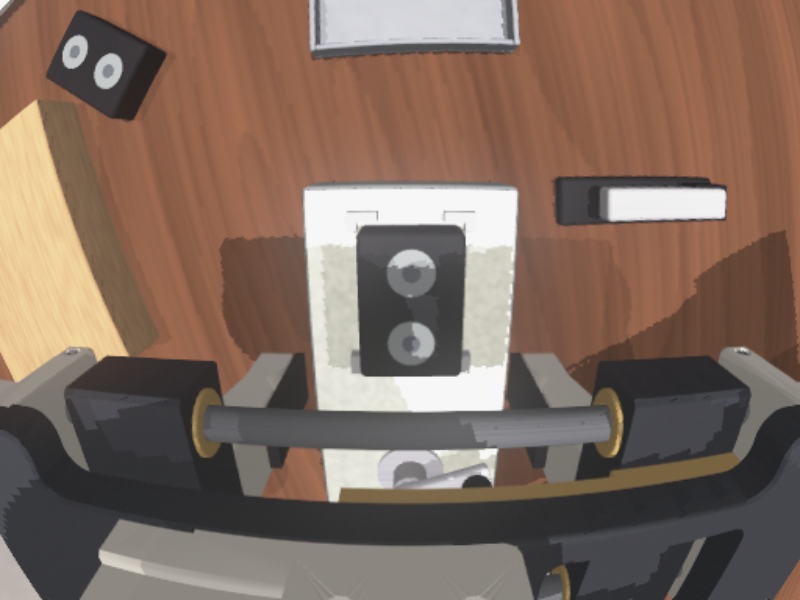

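The cassette at (411,300) lies centred between the open fingers, and the crank is at rest near (410,475). I'll descend.

>>> {"method": "arm_command", "body": {
  "steps": [
    {"translation": [0, 2, 35], "rotation": [0, 0, 0], "claw": 80},
    {"translation": [0, 2, 70], "rotation": [0, 0, 0], "claw": 80},
    {"translation": [0, 2, 92], "rotation": [0, 0, 0], "claw": 80},
    {"translation": [0, 2, 104], "rotation": [0, 0, 0], "claw": 80},
    {"translation": [0, 2, 104], "rotation": [0, 0, 0], "claw": 80}
  ]
}}

```text
clock: 8.9
tool_pos: [0.5652, -0.066, 0.0571]
orientation: [179.8, -0.1, -102.4]
force: [-0.5, -0.6, 0.1]
opening: 0.08
gripper_force: 0.0
```

>>> {"method": "arm_command", "body": {
  "steps": [
    {"translation": [0, 0, 0], "rotation": [0, 0, 0], "claw": 68},
    {"translation": [0, 0, 0], "rotation": [0, 0, 0], "claw": 62},
    {"translation": [0, 0, 0], "rotation": [0, 0, 0], "claw": 58},
    {"translation": [0, 0, 0], "rotation": [0, 0, 0], "claw": 54},
    {"translation": [0, 0, 0], "rotation": [0, 0, 0], "claw": 54}
  ]
}}

```text
clock: 9.4
tool_pos: [0.5666, -0.0665, 0.0596]
orientation: [-179.9, 0.0, -102.4]
force: [-2.1, 1.2, 6.8]
opening: 0.0577
gripper_force: 30.0
```

Gripped at 57.7 mm and 30 N. Now I lift straight up.

>>> {"method": "arm_command", "body": {
  "steps": [
    {"translation": [0, 0, -15], "rotation": [0, 0, 0], "claw": 54},
    {"translation": [0, 0, -35], "rotation": [0, 0, 0], "claw": 54},
    {"translation": [0, 0, -60], "rotation": [0, 0, 0], "claw": 54},
    {"translation": [0, 0, -90], "rotation": [0, 0, 0], "claw": 54},
    {"translation": [0, 0, -90], "rotation": [0, 0, 0], "claw": 54}
  ]
}}

```text
clock: 9.9
tool_pos: [0.5688, -0.0666, 0.153]
orientation: [-179.6, 0.1, -102.4]
force: [-0.5, 0.1, -0.8]
opening: 0.0576
gripper_force: 30.0
```

```bash
python3 - <<'E'
from h import *
delta([.513,-.298,.15],-100.5)
S=np.load("top.npz"); p,d=S["p"],S["d"]
# tray centre check by depth: floor points in inner region and rim
c=[pt("top",u,v,d[v,u]) for v in range(165,228) for u in range(314,388) if d[v,u]>0]; c=np.array(c); r=c[(c[:,2]>.016)&(c[:,2]<.03)]
f=c[abs(c[:,2]-.004)<.006]; print("rim",len(r),r[:,2].mean(),cv2.minAreaRect((r[:,:2]*1000).astype(np.float32)))
E
```

```text
t [238.    4.8   2.4] r [-0.08  0.02 -0.38] pose [ 0.5688 -0.0666  0.153 ] [-1.7960e+02  1.2000e-01 -1.0241e+02] F [-0.5  0.1 -0.8] clk 9.9 open 0.0576
rim 361 0.022944563223185263 ((513.9057006835938, -298.4459228515625), (164.4805145263672, 134.10276794433594), 79.34679412841797)
```

>>> {"method": "arm_command", "body": {
  "steps": [
    {"translation": [20, 0, 0], "rotation": [0, 0, 0], "claw": 54},
    {"translation": [55, 1, 0], "rotation": [0, 0, -0.1], "claw": 54},
    {"translation": [95, 2, 0], "rotation": [0, 0, -0.2], "claw": 54},
    {"translation": [135, 3, 0], "rotation": [0, 0, -0.3], "claw": 54},
    {"translation": [170, 4, 0], "rotation": [0, 0, -0.35], "claw": 54}
  ]
}}

```text
clock: 10.4
tool_pos: [0.5247, -0.2333, 0.148]
orientation: [180.0, 0.0, -100.7]
force: [0.1, 0.1, -1.9]
opening: 0.0581
gripper_force: 30.0
```

>>> {"method": "arm_command", "body": {
  "steps": [
    {"translation": [30, 1, 0], "rotation": [0, 0, 0], "claw": 54},
    {"translation": [52, 1, 0], "rotation": [0, 0, 0], "claw": 54},
    {"translation": [66, 1, 0], "rotation": [0, 0, 0], "claw": 54},
    {"translation": [66, 1, 0], "rotation": [0, 0, 0], "claw": 54},
    {"translation": [66, 1, 0], "rotation": [0, 0, 0], "claw": 54}
  ]
}}

```text
clock: 10.9
tool_pos: [0.5123, -0.2962, 0.1481]
orientation: [180.0, 0.0, -100.7]
force: [0.2, 1.1, -2.1]
opening: 0.0577
gripper_force: 30.0
```

```bash
python3 - <<'E'
from h import *
delta([.514,-.2984,.014],-100.65)
p,d=ctrl.snapshot("scene"); cv2.imwrite("pics/s2.png",cv2.resize(p[150:310,100:400,::-1],(800,427),interpolation=cv2.INTER_CUBIC))
E
```

```text
t [  1.8  -2.1 134.1] r [ 0.01  0.   -0.02] pose [ 0.5123 -0.2962  0.1481] [ 1.7997e+02  2.0000e-02 -1.0073e+02] F [ 0.2  1.1 -2.1] clk 10.9 open 0.0577
```

View pics/s2.png

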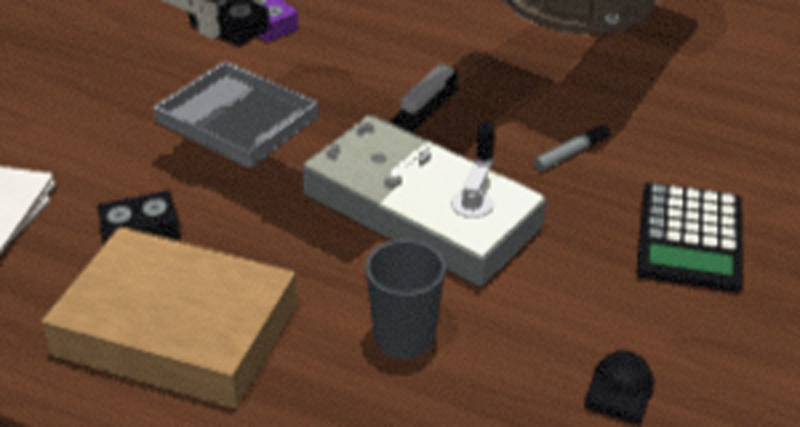

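The bay at (350,140) is empty and the cassette hangs level in the gripper above the tray at (240,20). I'll lower it.

>>> {"method": "arm_command", "body": {
  "steps": [
    {"translation": [2, -2, 30], "rotation": [0, 0, 0], "claw": 54},
    {"translation": [2, -2, 65], "rotation": [0, 0, 0], "claw": 54},
    {"translation": [2, -2, 95], "rotation": [0, 0, 0], "claw": 54},
    {"translation": [2, -2, 115], "rotation": [0, 0, 0], "claw": 54},
    {"translation": [2, -2, 122], "rotation": [0, 0, 0], "claw": 54}
  ]
}}

```text
clock: 11.45
tool_pos: [0.513, -0.2974, 0.0243]
orientation: [179.8, 0.0, -100.6]
force: [1.1, 0.4, -0.6]
opening: 0.0578
gripper_force: 30.0
```

>>> {"method": "arm_command", "body": {
  "steps": [
    {"translation": [0, 0, 3], "rotation": [0, 0, 0], "claw": 54},
    {"translation": [0, 0, 6], "rotation": [0, 0, 0], "claw": 54},
    {"translation": [0, 0, 8.5], "rotation": [0, 0, 0], "claw": 54},
    {"translation": [0, 0, 10.5], "rotation": [0, 0, 0], "claw": 54},
    {"translation": [0, 0, 10.5], "rotation": [0, 0, 0], "claw": 54}
  ]
}}

```text
clock: 11.95
tool_pos: [0.5143, -0.2989, 0.0164]
orientation: [-180.0, -0.0, -100.7]
force: [0.8, 0.1, -1.4]
opening: 0.0576
gripper_force: 30.0
```

>>> {"method": "arm_command", "body": {
  "steps": [
    {"translation": [0, 0, 1], "rotation": [0, 0, 0], "claw": 54},
    {"translation": [0, 0, 2], "rotation": [0, 0, 0], "claw": 54},
    {"translation": [0, 0, 3], "rotation": [0, 0, 0], "claw": 54},
    {"translation": [0, 0, 3], "rotation": [0, 0, 0], "claw": 54}
  ]
}}

```text
clock: 12.35
tool_pos: [0.5142, -0.2989, 0.0136]
orientation: [-180.0, -0.0, -100.7]
force: [-1.7, 0.9, 3.9]
opening: 0.058
gripper_force: 30.0
```

The force has gone from -1.5 to +3.9 N, so the cassette is on the tray floor. I'll open gently, then rise.

>>> {"method": "arm_command", "body": {
  "steps": [
    {"translation": [0, 0, 0], "rotation": [0, 0, 0], "claw": 60},
    {"translation": [0, 0, 0], "rotation": [0, 0, 0], "claw": 66},
    {"translation": [0, 0, 0], "rotation": [0, 0, 0], "claw": 71},
    {"translation": [0, 0, 0], "rotation": [0, 0, 0], "claw": 71},
    {"translation": [0, 0, -10], "rotation": [0, 0, 0], "claw": 71}
  ]
}}

```text
clock: 12.85
tool_pos: [0.513, -0.2985, 0.0221]
orientation: [179.8, 0.0, -100.7]
force: [0.3, -0.1, -0.1]
opening: 0.0709
gripper_force: 0.0
```

>>> {"method": "arm_command", "body": {
  "steps": [
    {"translation": [0, 0, -30], "rotation": [0, 0, 0], "claw": 71},
    {"translation": [0, 0, -70], "rotation": [0, 0, 0], "claw": 71},
    {"translation": [0, 0, -115], "rotation": [0, 0, 0], "claw": 71},
    {"translation": [0, 0, -140], "rotation": [0, 0, 0], "claw": 71},
    {"translation": [0, 0, -140], "rotation": [0, 0, 0], "claw": 71}
  ]
}}

```text
clock: 13.35
tool_pos: [0.5165, -0.2997, 0.1687]
orientation: [-179.5, -0.1, -100.7]
force: [0.4, -0.2, -0.3]
opening: 0.0712
gripper_force: 0.0
```

```bash
python3 - <<'E'
from h import *
p,d=ctrl.snapshot("wrist"); cv2.imwrite("pics/w3.png",p[...,::-1]); print(ctrl.get_obs()["tool_pos"],ctrl.get_obs()["force"])
E
```

```text
[ 0.51524286 -0.29910366  0.16606683] [0.08719913 0.28893914 0.08066427]
```

View pics/w3.png

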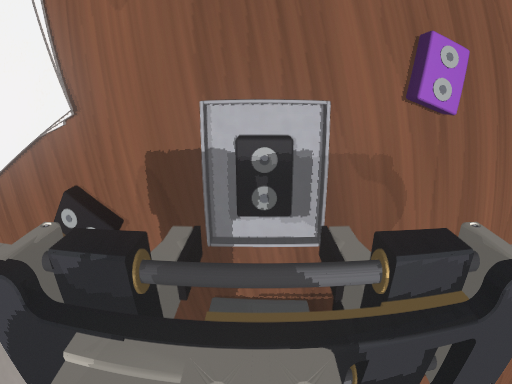

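The cassette at (264,178) lies flat and centred inside the tray walls, and the fingers are clear. I'm handing the job in.

```bash
python3 -c "
from plant import ctrl
print(ctrl.close_job())"
```

```text
the job is handed in; nothing more can be done
None
```

I rewound the film until the drag fell away in the second turn, stopping at most 0.35 turn past that point, set the cassette down flat in the tray, and handed the job in; no verdict came back.

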